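Open the tablet jar and hold its cap over the mouth

TASK

The tablets are to be counted out, and the damp must not get at them. Stand the closed square tablet jar in the square well of the jar holder, right down on the well's floor, so that it cannot turn; then unscrew its tight cap without pulling the jar up, and lift the cap off once the thread lets go. Finish still holding the cap, level and straight above the open jar with its lower edge about 2 cm over the rim, ready to go straight back on; leave the other things alone.

Things in the scene. Friction and masses are not known exactly. Their poses are not given: they have to be found in the camera images.
- tablet_jar: square amber tablet jar with a paper label, 58 x 58 mm, standing closed and loose on the bench; flat sides up to 50 mm above its foot, then a shoulder up to a round neck, rim at 88 mm, 93 mm over all with its cap; 0.27 to 0.48 kg. Origin: centre of its underside, z up, x and y square to the flat sides. Lift it by its tight cap
- jar_cap: white ribbed screw cap on the jar, 58 mm across, 26 mm high. Origin: centre of its lower edge, z up. Closed, this edge is 67 mm above the jar's foot; keep fingers that turn the cap more than 62 mm above the jar's foot, clear of the square shoulder. Its x axis lies along the jar's while it is screwed tight; alone it weighs 60 g
- cap_top (a point): centre of the cap's flat top, 26 mm above its lower edge. The cap unscrews anticlockwise seen from above; the coarse thread lifts it 20 mm a full turn (5 mm in 90 degrees). Tight (0.5 to 1 N m) for the first 15 degrees, then easy; the thread lets go after about 130 degrees, and it can be turned 90 degrees beyond that. Released half-way it stays put
- jar_mouth (a point): centre of the jar's open mouth, at the height of its rim, 88 mm above the jar's foot, on the jar's axis
- jar_holder: fixed jar holder: a grey block 88 x 88 mm and 30 mm high on a steel foot plate 132 mm (along its x) x 88 mm and 8 mm high; in its top is a square well, 62 x 62 mm with a 4 mm chamfer round the mouth and 22 mm deep, that stops the jar turning (any of the four quarter turns fits). Origin: centre of its underside, z up, x and y square to the well's walls
- well_floor (a point): centre of the floor of the holder's well, 8 mm above the bench; axes as the holder's
- kidney_dish: white kidney-shaped dish, 108 x 217 x 35 mm, leave alone; origin: centre of its underside
- iodine_bottle: brown bottle with black cap, 51 mm across, 108 mm high, leave alone; origin: centre of its underside
- plaster_tape: reel of sticking plaster lying flat, 66 mm across, 25 mm high, leave alone; origin: centre of its underside
- thermometer: white pen-like thermometer lying flat, 20 x 118 x 11 mm, leave alone; origin: centre of its underside
Mind the look-alikes: they are no part of the job. Leave any purple or yellow look-alike of the jar_holder alone. Leave any green look-alike of the jar_cap alone.

How it is judged:
By the outcome, as a careful person would: the job done as asked, in the order asked, and still so for the second after the job is handed in, while the arm keeps its last pose, push and grip.
It also fails if it takes over 67 s, if anything falls off the work surface, if the arm or the gripper's body presses on something with over 40 N, if the wrist force passes 120 N, or if a joint passes its speed limit or range.

ROBOT

A 6-joint arm with a two-finger parallel gripper is mounted at the origin on a cart in front of the work surface, level with it; the furniture and walls round the work are solid. World frame = base frame: x ahead of the robot, y to its left, z up, the work surface at z = 0. Lengths are in mm, angles in rad, forces in N, time in s.
With the tool pointing down it reaches from about 350 to 725 mm from the base axis. Payload 6 kg.
Tool frame: the origin (TCP) lies on the centre line of the jaws, within the pads' length; the fingertips stand 22 mm ahead of it and the grasp point (between the pads) lies 3 mm ahead of it; z points along the fingers, y is the direction in which the jaws open and shut (so a half turn about z gives the same grasp; the last joint's range is limited). The gripper opens to 85 mm and grips with 20 to 120 N. Pads are 22 mm wide; open, the fingers measure 114 mm over their backs; the gripper's body (76 mm by 85 mm) begins 54 mm behind the grasp point. The pads swing forward as they close: fully open they stand 13 mm farther back than shut.
Start: joints at [1.673, 0.04, 0.085, 0, -1.615, -0.334], TCP at [137.812, 583.938, 253.261] pointing down, gripper open.
Joint ranges: [-2.56, 2.56], [-1.29, 2.01], [-1.08, 1.49], [-3.29, 1.98], [-2.81, -0.18], [-2.99, 2.99]. Speed limits (rad/s): [2.57, 2.57, 3.01, 3.14, 3.14, 3.14].

INTERFACE

Orientations are given as a unit quaternion [w, x, y, z].
In Python, from workcell import arm gives the robot as it stands.
- The arm moves only by the tool send_rows, never from a script. Its argument "increments" is one flat list of numbers, 4 for each row, row after row: the shift along the tool's x, y, z in m, then the turn about the tool's z in degrees. In form: [tx, ty, tz, roll, tx, ty, tz, roll, ...]. A call has exactly 10 rows; each row shifts and turns the pose as measured when the row begins, along the tool's axes as they then stand; what a row does not reach is not made up. A row lasts 1/10 s, in which the tool goes at most 50 mm and 8.59 degrees, less where a joint would pass 70% of its speed; a pose out of reach is approached as far as the arm can. A call is refused whole if a number of a shift passes 0.05 or a number of a turn 8.59, either way. A call with a gripper value outside its range is refused whole. "jaw" is the finger opening in m, from 0 to 0.0854, set as the call begins (left out, the last holds). The fingers move at their own pace and stop on an object; "grip_force" is the grip in N (left out, the last holds). Time passes only in rows, so rows that do not move let the fingers close, or fill a call up. It gives the time, the measured TCP pose, the force and the opening at its end, in the units of the state.
- arm.get_obs(): the state, without advancing time (a new reading comes with each control period).
- arm.get_image(name): name is "scene" or "top"; returns (picture, depth): 480x640x3 uint8, blue, green, red; 480x640 float32, mm along the optical axis (not along the pixel's ray), 0 where there is no reading.
- arm.calibration(name): a dict with "vertical_fov" (degrees; the focal length in pixels is half the picture's height over the tangent of half this angle, whatever the lens; pixels are square), "cx", "cy" (the principal point, pixels), "k1" (the pictures are not rectified: a ray, as slopes to the right and down, at radius r is drawn at 1 + k1 r^2 times it, then the intrinsics apply), "camera_from_world" (4x4, takes a point from world to camera coordinates). Camera axes: x right, y down, z forward; pixel columns grow to the right and rows downward; lengths in mm; the calibration is good to about 2 mm. A picture is of the moment at which its call begins. calibration takes no time and is no camera call.
- arm.close_job(): hands the job in, once; it reports no verdict.
Trained networks look in the newest picture that a camera, given by its name, has taken for a name from the list of things; names that differ only in an ending like _2 or _b are one class to them, and where a whole thing is asked for, a point or a joint stands for the part that bears it (a point fixed in the world has none). Each returns a list of dicts, best first, with "score" (0 to 1); they miss things now and then, are a little off and sometimes report something else, mostly with a low value. They report only what shows in the picture. A call takes as long as a camera call. They do not tell look-alikes from the thing itself.
- arm.find_in(camera, target): "extent" ([left, top, right, bottom] in pixels, round what is visible of it).
- arm.landmark_of(camera, target): "at" ([column, row] in pixels: a listed point, or the origin of a listed thing).
The state is a dict: "t": time; "qpos": joint angles; "dq": joint speeds; "joint_efforts": joint torques, N m; "tool_pos": TCP position; "eef_rot": TCP orientation; "contact_force": force on the tool from outside, world axes, zero at the start; "moment": the same for the moment, N m; "grip_width": opening from 0.0 (shut) to 1.0 (fully open).
Only numpy, scipy, OpenCV 4.12 (cv2) and the standard library are available. Lean on these libraries where they do the work, as an engineer would, in place of code of your own. Each camera call takes 0.05 s, during which the arm holds its last target. There are 200 camera calls.

## Working session

There is one attempt and no reset: what is moved stays moved. The work goes in short steps, Python scripts to look and compute and a tool call to move; the robot and the scene stay as the last step left them, time stands still between calls to the robot, and variables do not carry over. Pictures are saved under pics/ and viewed, about 8 in all and at most 12, crops included, and the job is handed in when it is done.

Besides the shell and the picture viewer there is one more tool, called after ">>>" as name(argument=value, ...) on one line, values as JSON. send_rows: Moves the arm, as the interface text tells. Its arguments: {"type":"object","properties":{"increments":{"type":"array","items":{"type":"number"}},"jaw":{"type":"number"},"grip_force":{"type":"number"}},"required":["increments"]}

```bash
mkdir -p pics
cat > h.py <<'E'
import numpy as np, cv2
from workcell import arm
def cal(n):
    c=arm.calibration(n); f=240/np.tan(np.radians(c["vertical_fov"])/2)
    return f,c["cx"],c["cy"],c["k1"],np.array(c["camera_from_world"])
def ray(n,u,v):
    f,cx,cy,k,T=cal(n); d=np.array([(u-cx)/f,(v-cy)/f]); s=d.copy()
    for _ in range(20): s=d/(1+k*(s@s))
    R=T[:3,:3]; return -R.T@T[:3,3], R.T@np.array([s[0],s[1],1])
def atz(n,u,v,z):
    o,d=ray(n,u,v); return o+d*(z-o[2])/d[2]
def proj(n,p):
    f,cx,cy,k,T=cal(n); c=T[:3,:3]@np.array(p,float)+T[:3,3]; s=c[:2]/c[2]; s=s*(1+k*(s@s)); return s*f+[cx,cy]
def cloud(n,dep):
    f,cx,cy,k,T=cal(n); v,u=np.mgrid[0:480,0:640]; d=np.stack([(u-cx)/f,(v-cy)/f],-1); s=d.copy()
    for _ in range(20): s=d/(1+k*(s**2).sum(-1,keepdims=True))
    c=np.dstack([s*dep[...,None],dep]); return (c-T[:3,3])@T[:3,:3]
E
python3 - <<'E'
from h import *
for n in("scene","top"):
    im,d=arm.get_image(n); cv2.imwrite(f"pics/{n}0.png",im); np.save(f"{n}0.npy",d)
    print(n,cal(n)[0],ray(n,320,240))
    for t in("jar_cap","tablet_jar","jar_holder"):
        print(t,[(np.round(r["extent"]),round(r["score"],2)) for r in arm.find_in(n,t)])
    for t,z in(("cap_top",93),("well_floor",8)):
        print(t,[(np.round(r["at"]),np.round(atz(n,*r["at"],z)),round(r["score"],2)) for r in arm.landmark_of(n,t)])
print(arm.get_obs())
E
```

```text
scene 461.07698548290597 (array([  63.61248713, 1011.72108974,  785.87204068]), array([ 0.41495938, -0.71889737, -0.55796461]))
jar_cap [(array([347., 294., 368., 319.]), 0.95), (array([297., 278., 321., 300.]), 0.59)]
tablet_jar [(array([292., 294., 321., 322.]), 0.93)]
jar_holder [(array([325., 222., 366., 245.]), 0.77), (array([389., 236., 416., 261.]), 0.64), (array([290., 249., 347., 283.]), 0.55), (array([294., 292., 322., 321.]), 0.47)]
cap_top [(array([308., 282.]), array([516., 286.,  93.]), 0.92), (array([356., 297.]), array([393., 282.,  93.]), 0.56), (array([294., 363.]), array([414., 514.,  93.]), 0.49), (array([306., 283.]), array([519., 293.,  93.]), 0.48)]
well_floor [(array([316., 270.]), array([579., 146.,   8.]), 0.66), (array([410., 250.]), array([384., -67.,   8.]), 0.63), (array([347., 235.]), array([584., -55.,   8.]), 0.59)]
top 516.3480403892144 (array([ 377.82086684,   74.55574225, 1521.34723975]), array([ 0.11958141,  0.02106708, -0.99263742]))
jar_cap [(array([270., 276., 292., 298.]), 0.87), (array([244., 242., 264., 261.]), 0.58)]
tablet_jar [(array([253
[... 580 characters left out ...]
': 0.6, 'qpos': array([ 1.67267400e+00,  4.01696067e-02,  8.48112271e-02, -4.63995098e-05,
       -1.61546306e+00, -3.33687079e-01]), 'dq': array([ 4.59723495e-04, -3.91671543e-04,  3.26645129e-04,  9.65125447e-05,
       -4.26226804e-04,  8.85125940e-04]), 'joint_efforts': array([ 1.24278849e-03, -3.67707360e+01,  3.47302866e+01,  6.93041682e+00,
       -8.47638457e-04, -3.02548131e-06]), 'tool_pos': array([137.81131485, 583.94581791, 253.275511  ]), 'eef_rot': array([ 1.72692388e-05,  9.93290686e-01, -1.15644337e-01, -1.99157827e-05]), 'contact_force': array([-0.47754265, -0.53155717,  0.55190652]), 'moment': array([-0.02346474,  0.05195033,  0.07897391]), 'grip_width': 1.0038810789226371}
```

View pics/top0.png

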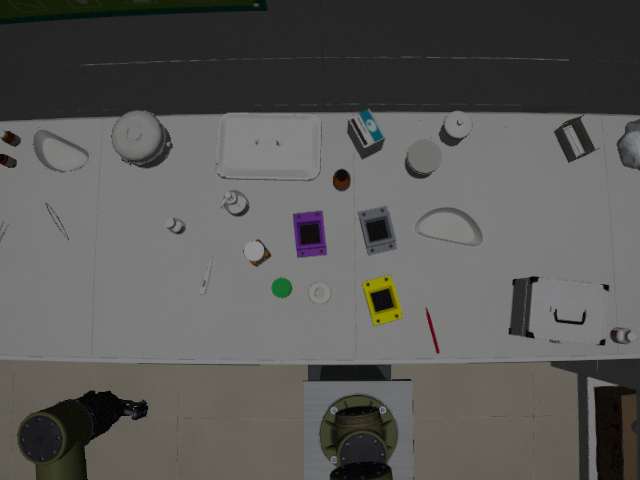

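View pics/scene0.png

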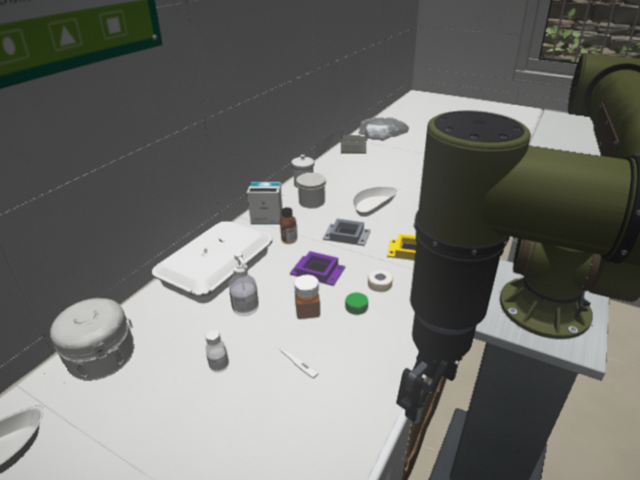

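Two white/green caps: the white cap on the amber jar at top (255,252) is the one meant, and the green disc at (282,288) is the look-alike. Three holders: purple (310,233), yellow (382,300) and grey (378,230). Only the grey one fits the description. I'll confirm both in a crop and measure yaw.

```bash
cat > m.py <<'E'
from h import *
im=cv2.imread("pics/top0.png"); d=np.load("top0.npy"); s=cv2.imread("pics/scene0.png")
a=cv2.resize(im[235:275,235:285],(400,320),interpolation=cv2.INTER_CUBIC)
b=cv2.resize(im[200:260,350:405],(400,436),interpolation=cv2.INTER_CUBIC)[:320]
c=cv2.resize(s[270:330,280:340],(300,280),interpolation=cv2.INTER_CUBIC);e=cv2.resize(s[212:252,315:375],(420,280),interpolation=cv2.INTER_CUBIC)
o=np.zeros((600,800,3),np.uint8);o[:320,:400]=a;o[:320,400:]=b;o[320:,:300]=c;o[320:,300:720]=e
cv2.imwrite("pics/crop1.png",o)
X=cloud("top",d)
g=X[225:275,235:285]; z=g[...,2]
m=(z>80)&(z<105); p=g[m]; print("cap pts",m.sum(),p.mean(0),(p.min(0)+p.max(0))/2)
hsv=cv2.cvtColor(im,cv2.COLOR_BGR2HSV)
# holder: points z 20..45 block top; well
g=X[200:262,350:405]; z=g[...,2]
m=(z>24)&(z<40); p=g[m].astype(np.float32); print("block",m.sum(),p.mean(0),cv2.minAreaRect(p[:,:2]))
m=(z>4)&(z<40); p=g[m].astype(np.float32); print("foot",m.sum(),p.mean(0),cv2.minAreaRect(p[:,:2]))
dark=cv2.inRange(hsv,(0,0,0),(180,255,55))
for n,(r0,r1,c0,c1),zz in(("well",(200,262,350,405),30),):
    mk=np.zeros_like(dark);mk[r0:r1,c0:c1]=dark[r0:r1,c0:c1]
    cs=max(cv2.findContours(mk,0,2)[0],key=cv2.contourArea)[:,0]
    w=np.array([atz("top",*q,zz)[:2] for q in cs],np.float32); print(n,cv2.minAreaRect(w))
# jar body amber pixels: saturated brown
for n,img,box,zz in(("top",im,(240,275,238,280),50),):
    h=cv2.cvtColor(img,cv2.COLOR_BGR2HSV); mk=np.zeros((480,640),np.uint8); r0,r1,c0,c1=box
    mk[r0:r1,c0:c1]=((h[r0:r1,c0:c1,1]>90))*255
    ys,xs=np.nonzero(mk); print(len(xs)); q=X[ys,xs]; q=q[q[:,2]>25]; print(np.round(q).astype(int).tolist())
E
python3 m.py
```

```text
cap pts 320 [520.97908777 289.37606804  93.19765655] [521.28877892 289.40636982  92.14404359]Traceback (most recent call last):
  File "m.py", line 14, in <module>
    m=(z>24)&(z<40); p=g[m].astype(np.float32); print("block",m.sum(),p.mean(0),cv2.minAreaRect(p[:,:2]))
                                                                                ~~~~~~~~~~~~~~~^^^^^^^^^
cv2.error: OpenCV(4.12.0) /io/opencv/modules/imgproc/src/convhull.cpp:143: error: (-215:Assertion failed) total >= 0 && (depth == CV_32F || depth == CV_32S) in function 'convexHull'
```

View pics/crop1.png

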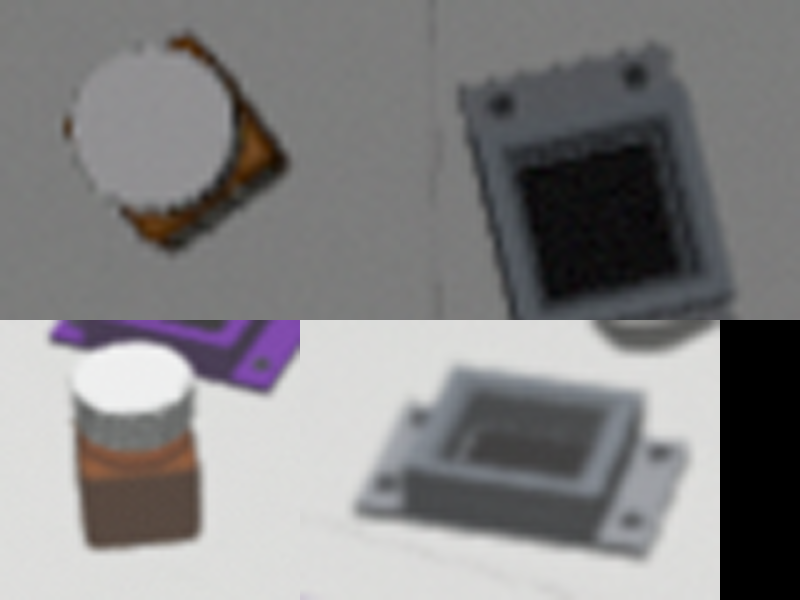

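```bash
cat > fit.py <<'E'
from h import *
from scipy.optimize import minimize
S=8
def box(a,b,z0,z1): return np.array([[x,y,z] for x in(-a,a) for y in(-b,b) for z in(z0,z1)],float)
def cyl(r,z0,z1):
    t=np.linspace(0,2*np.pi,40); return np.vstack([np.c_[r*np.cos(t),r*np.sin(t),t*0+z] for z in(z0,z1)])
def rend(n,parts,p,bx):
    c0,r0,c1,r1=bx; M=np.zeros(((r1-r0)*S,(c1-c0)*S),np.uint8)
    R=np.array([[np.cos(p[2]),-np.sin(p[2]),0],[np.sin(p[2]),np.cos(p[2]),0],[0,0,1]])
    for q in parts:
        u=np.array([proj(n,w) for w in q@R.T+[p[0],p[1],0]])
        u=((u-[c0,r0]+.5)*S-.5)
        cv2.fillConvexPoly(M,cv2.convexHull(np.round(u*16).astype(np.int32)),255,shift=4)
    return cv2.resize(M,(c1-c0,r1-r0),interpolation=cv2.INTER_AREA)/255.
def fit(n,img,parts,p0,bx,maskf):
    c0,r0,c1,r1=bx; m=maskf(img[r0:r1,c0:c1])
    f=lambda p: ((rend(n,parts,p,bx)-m)**2).sum()
    best=min((minimize(f,[p0[0],p0[1],p0[2]+a],method="Nelder-Mead",options=dict(initial_simplex=[[p0[0],p0[1],p0[2]+a],[p0[0]+5,p0[1],p0[2]+a],[p0[0],p0[1]+5,p0[2]+a],[p0[0],p0[1],p0[2]+a+.15]])) for a in(-.2,0,.2)),key=lambda r:r.fun)
    return best.x[:2].round(1),np.degrees(best.x[2]).round(1),round(best.fun,1),m.sum().round()
if __name__=="__main__":
    top=cv2.imread("pics/top0.png"); sc=cv2.imread("pics/scene0.png")
    jar=[np.vstack([box(29,29,0,50)]),np.vstack([cyl(29,67,93),])]
    hold=[box(66,44,0,8),box(44,44,0,30)]
    h=lambda i:cv2.cvtColor(i,cv2.COLOR_BGR2HSV).astype(int)
    # jar in top: body-coloured or cap via depth
    D=cloud("top",np.load("top0.npy"));
    def mj(i): 
        z=D[228:278,235:285,2]; a=h(i); return ((a[...,1]>60)|(z>12)).astype(float)
    print("jar top",fit("top",top,jar,(521,289,.7),(235,228,285,278),mj))
    def mh(i): 
        z=D[200:262,350:405,2]; print("med",np.median(i.reshape(-1,3),0)); return (cv2.GaussianBlur(i,(1,1),0).max(-1)<125).astype(float)
    print("holder top",fit("top",top,hold,(586,-61,.2),(350,200,405,262),mh))
    Ds=cloud("scene",np.load("scene0.npy"))
    q=D[228:278,235:285];print("cap top",q[(q[...,2]>80)].mean(0))
    q=Ds[270:330,280:335].reshape(-1,3);q=q[(q[:,2]>87)&(q[:,2]<99)];print("cap scene",len(q),q.mean(0),(q.min(0)+q.max(0))/2)
    ms=lambda i:(h(i)[...,1]>60).astype(float)
    bx=(285,285,330,325)
    i=sc[300:325,285:330]; print("jar scene",fit("scene",sc,[box(29,29,0,50)],(521,289,.7),(285,302,330,325),lambda i:((h(i)[...,1]>60)).astype(float)))
    print("holder scene",fit("scene",sc,hold,(586,-61,.2),(318,212,372,250),lambda i:(i.max(-1)<185).astype(float)))
    for n,d,(r0,r1,c0,c1) in(("top",D,(200,262,350,405)),("scene",Ds,(212,252,315,375))):
        q=d[r0:r1,c0:c1].reshape(-1,3);
        for a,b in((25,36),(4,40)):
            w=np.ascontiguousarray(q[(q[:,2]>a)&(q[:,2]<b)][:,:2],np.float32); print(n,a,b,len(w),cv2.minAreaRect(w))
E
python3 fit.py
```

```text
Traceback (most recent call last):
  File "fit.py", line 29, in <module>
    print("jar top",fit("top",top,jar,(521,289,.7),(235,228,285,278),mj))
                    ~~~^^^^^^^^^^^^^^^^^^^^^^^^^^^^^^^^^^^^^^^^^^^^^^^^^
  File "fit.py", line 18, in fit
    best=min((minimize(f,[p0[0],p0[1],p0[2]+a],method="Nelder-Mead",options=dict(initial_simplex=[[p0[0],p0[1],p0[2]+a],[p0[0]+5,p0[1],p0[2]+a],[p0[0],p0[1]+5,p0[2]+a],[p0[0],p0[1],p0[2]+a+.15]])) for a in(-.2,0,.2)),key=lambda r:r.fun)
  File "fit.py", line 18, in <genexpr>
    best=min((minimize(f,[p0[0],p0[1],p0[2]+a],method="Nelder-Mead",options=dict(initial_simplex=[[p0[0],p0[1],p0[2]+a],[p0[0]+5,p0[1],p0[2]+a],[p0[0],p0[1]+5,p0[2]+a],[p0[0],p0[1],p0[2]+a+.15]])) for a in(-.2,0,.2)),key=lambda r:r.fun)
              ~~~~~~~~^^^^^^^^^^^^^^^^^^^^^^^^^^^^^^^^^^^^^^^^^^^^^^^^^^^^^^^^^^^^^^^^^^^^^^^^^^^^^^^^^^^^^^^^^^^^^^^^^^^^^^^^^^^^^^^^^^^^^^^^^^^^^^^^^^^^^^^^^^^^^^^^^^^^^^^^^^^^^^^^^^^^^^^^^^^^^^
  File "fit.py", line 17, in <lambda>
    f=lambda p: ((rend(n,parts,p,bx)-m)**2).sum()
                  ~~~~^^^^^^^^^^^^^^
  File "fit.py", line 11, in rend
    u=np.array([proj(n,w) for w in q@R.T+[p[0],p[1],0]])
                ~~~~^^^^^
  File "h.py", line 13, in proj
    f,cx,cy,k,T=cal(n); c=T[:3,:3]@np.array(p,float)+T[:3,3]; s=c[:2]/c[2]; s=s*(1+k*(s@s)); return s*f+[cx,cy]
                ~~~^^^
  File "h.py", line 4, in cal
    c=arm.calibration(n); f=240/np.tan(np.radians(c["vertical_fov"])/2)
ValueError: time passes only in moves, steps and waits
```

```bash
sed -i 's/^def cal/import functools\n@functools.cache\ndef cal/' h.py; time python3 fit.py
```

```text
jar top (array([522.3, 291.2]), np.float64(37.1), np.float64(48.4), np.float64(469.0))
med [122. 122. 122.]
holder top (array([589., -62.]), np.float64(13.8), np.float64(1382.8), np.float64(2782.0))
cap top [516.22156381 282.23702398 140.65882094]
cap scene 337 [517.49377182 293.78117071  92.93712291] [519.71862812 290.56923357  92.45412895]
jar scene (array([525.7, 280.8]), np.float64(34.2), np.float64(32.3), np.float64(323.0))
holder scene (array([587.7, -62.2]), np.float64(12.3), np.float64(83.3), np.float64(992.0))
top 25 36 402 ((588.1602172851562, -62.586936950683594), (88.60005187988281, 88.91561126708984), 12.253515243530273)
top 4 40 1427 ((588.1285400390625, -62.87382507324219), (161.26783752441406, 182.9630889892578), 89.33993530273438)
scene 25 36 279 ((594.15966796875, -92.66055297851562), (89.62982940673828, 159.83726501464844), 13.185498237609863)
scene 4 40 943 ((609.130859375, -91.37509155273438), (184.99591064453125, 197.65760803222656), 24.078441619873047)
real	0m3.887s
user	0m3.591s
sys	0m0.254s
```

The crop shows the white ribbed cap on the amber square jar (top ≈(255,252)) and the grey block on its steel foot plate with dark square well (top ≈(378,230)). Both match the description. Estimates:
- **Jar:** about (521.5, 290), yaw about 36°.
- **Holder:** (588, -62.4), yaw 12.3°.

Next I plan the approach.

```bash
cat > plan.py <<'E'
from h import *
import sys
def st():
    o=arm.get_obs(); w,x,y,z=o["eef_rot"]; psi=np.degrees(np.arctan2(2*(x*y+w*z),1-2*(y*y+z*z)))
    return o,np.array(o["tool_pos"]),psi
def plan(x,y,z,psi,n=10):
    o,p,a=st(); d=(psi-a+180)%360-180; dp=np.array([x,y,z])-p; L=[]
    for i in range(n):
        t=np.radians(a+d*i/n); ex=np.array([np.cos(t),np.sin(t)]); ey=np.array([np.sin(t),-np.cos(t)])
        s=dp/n; L+= [round(s[:2]@ex/1e3,4),round(s[:2]@ey/1e3,4),round(-s[2]/1e3,4),round(-d/n,2)]
    print("t",round(o["t"],2),"p",p.round(1),"psi",a.round(2),"F",np.round(o["contact_force"],1),"M",np.round(o["moment"],2),"g",round(o["grip_width"]*85.4,1),"q",np.round(o["qpos"],2),"up",round(1-2*(o["eef_rot"][1]**2+o["eef_rot"][2]**2),5))
    print(L)
if __name__=="__main__":
    v=[float(a) for a in sys.argv[1:]]; plan(*v[:4],n=int(v[4]) if len(v)>4 else 10)
E
python3 plan.py 521.5 290 200 -95
```

```text
t 0.6 p [137.8 583.9 253.3] psi -13.28 F [-0.5 -0.5  0.6] M [-0.02  0.05  0.08] g 85.7 q [ 1.67  0.04  0.08 -0.   -1.62 -0.33] up -1.0
[np.float64(0.0441), np.float64(0.0198), np.float64(0.0053), np.float64(8.17), np.float64(0.0465), np.float64(0.0133), np.float64(0.0053), np.float64(8.17), np.float64(0.0479), np.float64(0.0066), np.float64(0.0053), np.float64(8.17), np.float64(0.0483), np.float64(-0.0003), np.float64(0.0053), np.float64(8.17), np.float64(0.0478), np.float64(-0.0072), np.float64(0.0053), np.float64(8.17), np.float64(0.0463), np.float64(-0.0139), np.float64(0.0053), np.float64(8.17), np.float64(0.0439), np.float64(-0.0203), np.float64(0.0053), np.float64(8.17), np.float64(0.0405), np.float64(-0.0263), np.float64(0.0053), np.float64(8.17), np.float64(0.0364), np.float64(-0.0318), np.float64(0.0053), np.float64(8.17), np.float64(0.0315), np.float64(-0.0367), np.float64(0.0053), np.float64(8.17)]
```

>>> send_rows(increments=[0.044,0.02,0.005,8.2,0.0465,0.013,0.005,8.2,0.048,0.0065,0.005,8.2,0.048,0,0.005,8.2,0.048,-0.007,0.005,8.2,0.046,-0.014,0.005,8.2,0.044,-0.02,0.005,8.2,0.0405,-0.0265,0.005,8.2,0.0365,-0.032,0.005,8.2,0.0315,-0.0365,0.005,8.2], jaw=0.0854, grip_force=60)

```text
t: 1.6
tool_pos: [521.3, 275.0, 202.6]
eef_rot: [0.002, -0.657, 0.754, 0.001]
contact_force: [0.2, 0.6, 1.0]
grip_width: 1.001
```

```bash
python3 plan.py 521.5 290 150 -95 | sed 's/np.float64//g'
```

```text
t 1.6 p [521.3 275.  202.6] psi -97.87 F [0.2 0.6 1. ] M [ 0.11 -0.02 -0.01] g 85.5 q [ 0.82  0.01 -0.04 -0.   -1.52 -0.96] up -0.99999
[(-0.0015), (0.0002), (0.0053), (-0.29), (-0.0015), (0.0002), (0.0053), (-0.29), (-0.0015), (0.0002), (0.0053), (-0.29), (-0.0015), (0.0002), (0.0053), (-0.29), (-0.0015), (0.0002), (0.0053), (-0.29), (-0.0015), (0.0001), (0.0053), (-0.29), (-0.0015), (0.0001), (0.0053), (-0.29), (-0.0015), (0.0001), (0.0053), (-0.29), (-0.0015), (0.0001), (0.0053), (-0.29), (-0.0015), (0.0001), (0.0053), (-0.29)]
```

>>> send_rows(increments=[-0.003,0,0.01,-0.5,-0.003,0,0.01,-0.5,-0.003,0,0.01,-0.5,-0.002,0,0.01,-0.5,-0.002,0,0.01,-0.5,-0.002,0,0.01,0,0,0,0.01,0,0,0,0.01,0,0,0,0,0,0,0,0,0])

```text
t: 2.6
tool_pos: [523.8, 289.7, 115.0]
eef_rot: [0.001, -0.673, 0.739, 0.0]
contact_force: [0.8, -0.2, -0.2]
grip_width: 1.0
```

```bash
python3 plan.py 521.5 290 86 -95 | sed 's/np.float64//g'
python3 - <<'E'
from h import *
im,d=arm.get_image("top"); a=im[225:285,225:305]
s,_=arm.get_image("scene")
o=np.zeros((300,800,3),np.uint8);o[:,:400]=cv2.resize(a,(400,300),interpolation=2);o[:,400:]=cv2.resize(s[240:330,260:380],(400,300),interpolation=2)
cv2.imwrite("pics/c2.png",o)
E
```

```text
t 2.6 p [523.8 289.7 115. ] psi -95.36 F [ 0.8 -0.2 -0.2] M [ 0.   -0.09  0.02] g 85.4 q [ 0.84  0.06 -0.14 -0.   -1.36 -0.93] up -1.0
[(-0.0), (0.0002), (0.0029), (-0.04), (-0.0), (0.0002), (0.0029), (-0.04), (-0.0), (0.0002), (0.0029), (-0.04), (-0.0), (0.0002), (0.0029), (-0.04), (-0.0), (0.0002), (0.0029), (-0.04), (-0.0), (0.0002), (0.0029), (-0.04), (-0.0), (0.0002), (0.0029), (-0.04), (-0.0), (0.0002), (0.0029), (-0.04), (-0.0), (0.0002), (0.0029), (-0.04), (-0.0), (0.0002), (0.0029), (-0.04)]
```

View pics/c2.png

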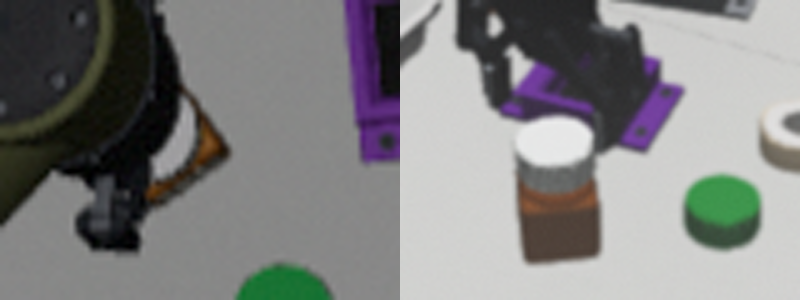

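Run:
```python
from h import *
for p in((567,290,106),(481,290,106),(524,290,93)): 
    u=proj("scene",p); print(p,u,(u-[260,240])*400/120)
    u=proj("top",p); print((u-[225,225])*5)
```

```text
(567, 290, 106) [289.30678062 271.97705723] [ 97.68926875 106.59019077]
[141.03889615  43.67861629]
(481, 290, 106) [320.58486584 282.68967653] [201.9495528  142.29892175]
[139.25058065 198.33411312]
(524, 290, 93) [304.88719273 281.54417863] [149.62397577 138.48059542]
[143.61086832 123.11221483]
```

The picture shows the open fingers straddling the cap as projected: fingertips at crop (490,100) and (605,150), cap at (555,140). I descend and squeeze once to centre it.

>>> send_rows(increments=[0,0.001,0.004,0,0,0.001,0.004,0,0,0,0.004,0,0,0,0.004,0,0,0,0.004,0,0,0,0.004,0,0,0,0.004,0,0,0,0.001,0,0,0,0,0,0,0,0,0])

```text
t: 3.7
tool_pos: [522.3, 290.0, 84.7]
eef_rot: [0.002, -0.673, 0.74, 0.001]
contact_force: [0.0, -0.9, -0.2]
grip_width: 1.0
```

>>> send_rows(increments=[0,0,0,0,0,0,0,0,0,0,0,0,0,0,0,0,0,0,0,0,0,0,0,0,0,0,0,0,0,0,0,0,0,0,0,0,0,0,0,0], jaw=0.05, grip_force=20)

```text
t: 4.7
tool_pos: [521.9, 290.2, 85.1]
eef_rot: [0.002, -0.673, 0.74, 0.001]
contact_force: [-1.1, -0.2, 0.5]
grip_width: 0.656
```

```bash
python3 plan.py 521.5 290 86 -5 | sed 's/np.float64//g'
```

```text
t 4.7 p [521.9 290.2  85.1] psi -95.39 F [-1.1 -0.2  0.5] M [0.02 0.39 0.02] g 56.0 q [ 0.84  0.08 -0.19 -0.   -1.31 -0.94] up -0.99999
[(0.0), (0.0), (-0.0001), (-9.04), (0.0), (0.0), (-0.0001), (-9.04), (0.0), (0.0), (-0.0001), (-9.04), (0.0), (0.0), (-0.0001), (-9.04), (-0.0), (0.0), (-0.0001), (-9.04), (-0.0), (0.0), (-0.0001), (-9.04), (-0.0), (0.0), (-0.0001), (-9.04), (-0.0), (0.0), (-0.0001), (-9.04), (-0.0), (0.0), (-0.0001), (-9.04), (-0.0), (0.0), (-0.0001), (-9.04)]
```

>>> send_rows(increments=[0,0,0,0,0,0,0,0,0,0,0,0,0,0,0,0,0,0,0,0,0,0,0,-5,0,0,0,-8.5,0,0,0,-8.5,0,0,0,-8.5,0,0,0,-8.5], jaw=0.0854)

```text
t: 5.7
tool_pos: [522.8, 290.2, 85.5]
eef_rot: [-0.003, 0.884, -0.467, 0.001]
contact_force: [0.1, -0.6, 0.5]
grip_width: 0.998
```

>>> send_rows(increments=[0,0,0,-8.5,0,0,0,-8.5,0,0,0,-8.5,0,0,0,-8.5,0,0,0,-8.5,0,0,0,-6,0,0,0,0,0,0,0,0,0,0,0,0,0,0,0,0])

```text
t: 6.7
tool_pos: [523.0, 290.3, 85.7]
eef_rot: [-0.002, 0.998, -0.059, 0.002]
contact_force: [0.7, 0.1, 0.8]
grip_width: 1.001
```

```bash
python3 plan.py 521.9 290.2 86 -5 | sed 's/np.float64//g'
```

```text
t 6.7 p [523.  290.3  85.7] psi -6.72 F [0.7 0.1 0.8] M [0.01 0.06 0.01] g 85.5 q [ 0.84  0.08 -0.19  0.   -1.3   0.61] up -0.99998
[(-0.0001), (0.0), (-0.0), (-0.17), (-0.0001), (0.0), (-0.0), (-0.17), (-0.0001), (0.0), (-0.0), (-0.17), (-0.0001), (0.0), (-0.0), (-0.17), (-0.0001), (0.0), (-0.0), (-0.17), (-0.0001), (0.0), (-0.0), (-0.17), (-0.0001), (0.0), (-0.0), (-0.17), (-0.0001), (0.0), (-0.0), (-0.17), (-0.0001), (0.0), (-0.0), (-0.17), (-0.0001), (0.0), (-0.0), (-0.17)]
```

>>> send_rows(increments=[-0.001,0,0,0,0,0,0,0,0,0,0,0,0,0,0,0,0,0,0,0,0,0,0,0,0,0,0,0,0,0,0,0,0,0,0,0,0,0,0,0], jaw=0.04, grip_force=90)

```text
t: 7.7
tool_pos: [522.2, 290.5, 86.6]
eef_rot: [-0.003, 0.998, -0.06, 0.002]
contact_force: [-0.6, -0.9, 1.8]
grip_width: 0.645
```

>>> send_rows(increments=[0,0,-0.003,0,0,0,-0.004,0,0,0,-0.01,0,0,0,-0.01,0,0,0,-0.015,0,0,0,-0.015,0,0,0,-0.01,0,0,0,-0.01,0,0,0,0,0,0,0,0,0])

```text
t: 8.7
tool_pos: [520.5, 289.7, 168.0]
eef_rot: [-0.002, 0.998, -0.06, 0.0]
contact_force: [-0.8, -0.0, -4.8]
grip_width: 0.641
```

```bash
python3 plan.py 588 -62.4 162 -121 | sed 's/np.float64//g'
```

```text
t 8.7 p [520.5 289.7 168. ] psi -6.9 F [-0.8 -0.  -4.8] M [-0.05  0.04  0.  ] g 54.7 q [ 0.84  0.03 -0.08 -0.   -1.46  0.61] up -0.99999
[(0.0109), (0.0341), (0.0006), (11.41), (0.0175), (0.0313), (0.0006), (11.41), (0.0233), (0.0272), (0.0006), (11.41), (0.0282), (0.0221), (0.0006), (11.41), (0.0321), (0.0161), (0.0006), (11.41), (0.0346), (0.0094), (0.0006), (11.41), (0.0358), (0.0024), (0.0006), (11.41), (0.0355), (-0.0048), (0.0006), (11.41), (0.0339), (-0.0117), (0.0006), (11.41), (0.0309), (-0.0182), (0.0006), (11.41)]
```

```bash
python3 plan.py 554 114 168 -62 | sed 's/np.float64//g'
```

```text
t 8.7 p [520.5 289.7 168. ] psi -6.9 F [-0.8 -0.  -4.8] M [-0.05  0.04  0.  ] g 54.7 q [ 0.84  0.03 -0.08 -0.   -1.46  0.61] up -0.99999
[(0.0054), (0.017), (0.0), (5.51), (0.007), (0.0164), (0.0), (5.51), (0.0086), (0.0157), (0.0), (5.51), (0.0101), (0.0148), (0.0), (5.51), (0.0114), (0.0138), (0.0), (5.51), (0.0127), (0.0126), (0.0), (5.51), (0.0138), (0.0113), (0.0), (5.51), (0.0149), (0.0099), (0.0), (5.51), (0.0158), (0.0085), (0.0), (5.51), (0.0165), (0.0069), (0.0), (5.51)]
```

>>> send_rows(increments=[0.0055,0.017,0,5.5,0.007,0.0165,0,5.5,0.0085,0.0155,0,5.5,0.01,0.015,0,5.5,0.0115,0.014,0,5.5,0.0125,0.0125,0,5.5,0.014,0.0115,0,5.5,0.015,0.01,0,5.5,0.016,0.0085,0,5.5,0.0165,0.007,0,5.5])

```text
t: 9.7
tool_pos: [548.5, 107.3, 158.6]
eef_rot: [0.004, 0.849, -0.529, -0.005]
contact_force: [0.4, -0.0, -4.4]
grip_width: 0.643
```

```bash
python3 plan.py 588 -62.4 165 -118 | sed 's/np.float64//g'
```

```text
t 9.7 p [548.5 107.3 158.6] psi -63.87 F [ 0.4 -0.  -4.4] M [ 0.   -0.06  0.03] g 55.0 q [ 0.55 -0.05 -0.17 -0.01 -1.46 -0.09] up -0.99993
[(0.017), (0.0039), (-0.0006), (5.41), (0.0173), (0.0023), (-0.0006), (5.41), (0.0174), (0.0007), (-0.0006), (5.41), (0.0174), (-0.001), (-0.0006), (5.41), (0.0172), (-0.0026), (-0.0006), (5.41), (0.0169), (-0.0042), (-0.0006), (5.41), (0.0164), (-0.0058), (-0.0006), (5.41), (0.0158), (-0.0073), (-0.0006), (5.41), (0.015), (-0.0088), (-0.0006), (5.41), (0.0141), (-0.0102), (-0.0006), (5.41)]
```

>>> send_rows(increments=[0.017,0.004,-0.001,5.4,0.0175,0.0025,-0.001,5.4,0.0175,0.001,-0.001,5.4,0.0175,-0.001,-0.001,5.4,0.017,-0.0025,-0.001,5.4,0.017,-0.004,-0.001,5.4,0.0165,-0.006,-0.001,5.4,0.016,-0.0075,-0.001,5.4,0.015,-0.009,-0.001,5.4,0.014,-0.01,-0.001,5.4])

```text
t: 10.7
tool_pos: [582.1, -71.4, 159.3]
eef_rot: [-0.012, -0.498, 0.867, 0.005]
contact_force: [1.0, -0.0, -4.0]
grip_width: 0.644
```

>>> send_rows(increments=[0,0,0,0,0,0,0,0,0,0,0,0,0,0,0,0,0,0,0,0,0,0,0,0,0,0,0,0,0,0,0,0,0,0,0,0,0,0,0,0])

```text
t: 11.7
tool_pos: [581.1, -70.9, 156.8]
eef_rot: [-0.013, -0.499, 0.866, 0.006]
contact_force: [0.5, -0.2, -4.7]
grip_width: 0.639
```

```bash
python3 plan.py 588 -62.4 165 -118 | sed 's/np.float64//g'
python3 - <<'E'
from h import *
im,d=arm.get_image("top"); s,ds=arm.get_image("scene"); cv2.imwrite("pics/top3.png",im);cv2.imwrite("pics/scene3.png",s);np.save("s3.npy",ds)
o=np.zeros((480,800,3),np.uint8);o[:,:400]=cv2.resize(im[190:280,335:410],(400,480),interpolation=2);o[:,400:]=cv2.resize(s[170:260,310:385],(400,480),interpolation=2)
cv2.imwrite("pics/c3.png",o)
E
```

```text
t 11.7 p [581.1 -70.9 156.8] psi -120.1 F [ 0.5 -0.2 -4.7] M [-0.   -0.11  0.01] g 54.6 q [ 0.22  0.04 -0.09 -0.   -1.47 -0.74] up -0.99956
[(-0.0011), (-0.0002), (-0.0008), (-0.21), (-0.0011), (-0.0002), (-0.0008), (-0.21), (-0.0011), (-0.0002), (-0.0008), (-0.21), (-0.0011), (-0.0002), (-0.0008), (-0.21), (-0.0011), (-0.0002), (-0.0008), (-0.21), (-0.0011), (-0.0002), (-0.0008), (-0.21), (-0.0011), (-0.0002), (-0.0008), (-0.21), (-0.0011), (-0.0002), (-0.0008), (-0.21), (-0.0011), (-0.0002), (-0.0008), (-0.21), (-0.0011), (-0.0002), (-0.0008), (-0.21)]
```

View pics/c3.png

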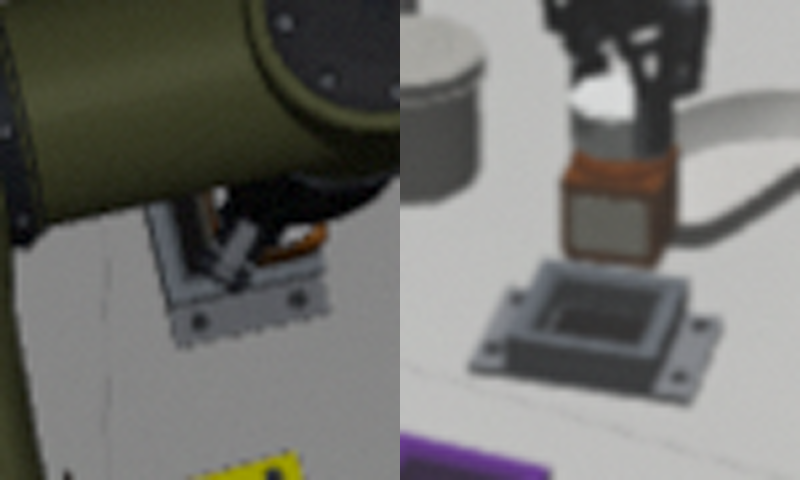

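The jar hangs over the grey well (scene crop, jar at (620,210), well at (600,310)), but a few mm off. The tool has picked up about 1.6° of sag tilt from the payload. I check the held jar's yaw and position.

Run:
```python
from h import *
from fit import *
s=cv2.imread("pics/scene3.png"); 
bx=(335,196,368,224)
def mk(i):
    a=cv2.cvtColor(i,cv2.COLOR_BGR2HSV); m=(a[...,1]>75)&(a[...,0]<25)
    ys,xs=np.nonzero(m); o=np.zeros(m.shape,np.uint8); cv2.fillConvexPoly(o,cv2.convexHull(np.c_[xs,ys].astype(np.int32)),1); return o.astype(float)
for zb in(69,71,73):
    print(zb,fit("scene",s,[np.vstack([box(29,29,zb,zb+50),cyl(26,zb+60,zb+61)])],(579,-71,.21),bx,mk))
# row/col edges of label bottom
```

```text
69 (array([ 598.6, -111.3]), np.float64(23.5), np.float64(110.8), np.float64(281.0))
71 (array([ 597.2, -108.2]), np.float64(23.8), np.float64(111.2), np.float64(281.0))
73 (array([ 598.1, -110.3]), np.float64(23.5), np.float64(111.3), np.float64(281.0))
```

Run:
```python
from h import *
X=cloud("scene",np.load("s3.npy"))
q=X[204:219,343:358].reshape(-1,3); print(q[::16].round(0).tolist())
q=q[(q[:,2]>72)&(q[:,2]<118)&(abs(q[:,0]-580)<60)&(abs(q[:,1]+71)<60)]
for _ in range(3):
    c=np.median(q,0); n=np.linalg.svd(q-q.mean(0))[2][2]; r=(q-q.mean(0))@n; q=q[abs(r)<max(2,2*np.median(abs(r)))]
print(len(q),q.mean(0),n,np.degrees(np.arctan2(n[1],n[0])),r.std())
s=cv2.imread("pics/scene3.png"); h=cv2.cvtColor(s,cv2.COLOR_BGR2HSV)
for r in(206,210,214,217,219,220,221,222): print(r,s[r,337:368:2].max(-1).tolist(),h[r,337:368:2,1].tolist())
```

```text
[[591.0, -40.0, 121.0], [588.0, -41.0, 119.0], [584.0, -39.0, 117.0], [580.0, -39.0, 115.0], [576.0, -38.0, 113.0], [575.0, -42.0, 108.0], [571.0, -40.0, 107.0], [569.0, -44.0, 102.0], [565.0, -42.0, 100.0], [563.0, -44.0, 97.0], [561.0, -47.0, 92.0], [557.0, -45.0, 91.0], [555.0, -49.0, 86.0], [551.0, -48.0, 84.0], [550.0, -52.0, 79.0]]
132 [569.71725754 -44.03120275  97.45607891] [-0.19753964  0.97858643 -0.05785057] 101.41248972283626 1.5731139734289896
206 [190, 162, 76, 77, 79, 76, 73, 74, 74, 73, 77, 64, 82, 195, 200, 200] [4, 8, 60, 50, 48, 64, 73, 86, 86, 94, 99, 72, 34, 5, 3, 5]
210 [190, 163, 81, 93, 93, 94, 94, 94, 93, 89, 67, 60, 90, 191, 197, 185] [3, 8, 50, 19, 19, 16, 19, 16, 19, 23, 65, 64, 40, 5, 4, 6]
214 [189, 163, 81, 92, 95, 96, 94, 94, 96, 91, 67, 60, 67, 73, 74, 75] [1, 6, 47, 17, 19, 19, 16, 14, 19, 28, 72, 60, 23, 7, 7, 7]
217 [182, 170, 86, 72, 75, 79, 80, 85, 89, 84, 70, 121, 180, 181, 181, 183] [3, 5, 42, 64, 58, 58, 45, 36, 34, 33, 76, 17, 3, 1, 4, 3]
219 [131, 126, 120, 105, 107, 92, 94, 93, 89, 82, 88, 167, 190, 189, 191, 190] [18, 18, 15, 7, 5, 22, 16, 19, 43, 56, 43, 6, 3, 3, 4, 3]
220 [117, 108, 113, 112, 115, 113, 122, 124, 115, 104, 117, 178, 189, 189, 190, 189] [24, 24, 23, 20, 20, 20, 15, 8, 7, 17, 17, 3, 4, 1, 1, 3]
221 [115, 96, 94, 101, 107, 110, 116, 120, 116, 118, 131, 159, 171, 176, 189, 189] [27, 27, 19, 23, 26, 28, 24, 21, 18, 15, 10, 5, 3, 3, 3, 1]
222 [110, 86, 74, 82, 91, 94, 98, 103, 108, 114, 118, 127, 131, 146, 186, 190] [25, 21, 21, 22, 22, 22, 21, 25, 24, 25, 19, 20, 14, 9, 1, 3]
```

```bash
python3 plan.py 590.5 -62.2 132 -120.1 | sed 's/np.float64//g'
```

```text
t 11.8 p [581.1 -71.  156.8] psi -120.1 F [ 0.6 -1.3 -4.4] M [ 0.01 -0.06 -0.02] g 55.1 q [ 0.22  0.04 -0.09 -0.   -1.47 -0.74] up -0.99956
[(-0.0012), (-0.0004), (0.0025), (-0.0), (-0.0012), (-0.0004), (0.0025), (-0.0), (-0.0012), (-0.0004), (0.0025), (-0.0), (-0.0012), (-0.0004), (0.0025), (-0.0), (-0.0012), (-0.0004), (0.0025), (-0.0), (-0.0012), (-0.0004), (0.0025), (-0.0), (-0.0012), (-0.0004), (0.0025), (-0.0), (-0.0012), (-0.0004), (0.0025), (-0.0), (-0.0012), (-0.0004), (0.0025), (-0.0), (-0.0012), (-0.0004), (0.0025), (-0.0)]
```

>>> send_rows(increments=[-0.003,-0.001,0.001,0,-0.003,-0.001,0.002,0,-0.003,-0.001,0.003,0,-0.003,-0.001,0.003,0,0,0,0.003,0,0,0,0.003,0,0,0,0.003,0,0,0,0.002,0,0,0,0,0,0,0,0,0])

```text
t: 12.8
tool_pos: [590.5, -61.9, 133.7]
eef_rot: [-0.014, -0.499, 0.866, 0.007]
contact_force: [-0.3, -0.2, -4.1]
grip_width: 0.645
```

```bash
python3 plan.py 590.5 -62.2 100 -120.1 | sed 's/np.float64//g'; python3 -c "
from h import *
print(np.round(arm.get_obs()['eef_rot'],4))"
```

```text
t 12.8 p [590.5 -61.9 133.7] psi -120.11 F [-0.3 -0.2 -4.1] M [-0.06 -0.11  0.  ] g 55.1 q [ 0.23  0.07 -0.1  -0.   -1.43 -0.76] up -0.99952
[(0.0), (-0.0), (0.0034), (-0.0), (0.0), (-0.0), (0.0034), (-0.0), (0.0), (-0.0), (0.0034), (-0.0), (0.0), (-0.0), (0.0034), (-0.0), (0.0), (-0.0), (0.0034), (-0.0), (0.0), (-0.0), (0.0034), (-0.0), (0.0), (-0.0), (0.0034), (-0.0), (0.0), (-0.0), (0.0034), (-0.0), (0.0), (-0.0), (0.0034), (-0.0), (0.0), (-0.0), (0.0034), (-0.0)]
[-0.0141 -0.499   0.8664  0.0066]
```

>>> send_rows(increments=[0,0,0.003,0,0,0,0.003,0,0,0,0.003,0,0,0,0.003,0,0,0,0.003,0,0,0,0.003,0,0,0,0.003,0,0,0,0.002,0,0,0,0.002,0,0,0,0.002,0])

```text
t: 13.8
tool_pos: [589.8, -62.1, 104.9]
eef_rot: [-0.014, -0.499, 0.866, 0.006]
contact_force: [-0.5, 0.2, -3.8]
grip_width: 0.642
```

>>> send_rows(increments=[0,0,0.002,0,0,0,0.002,0,0,0,0.002,0,0,0,0.002,0,0,0,0.002,0,0,0,0.001,0,0,0,0.001,0,0,0,0,0,0,0,0,0,0,0,0,0])

```text
t: 14.8
tool_pos: [590.4, -62.3, 95.4]
eef_rot: [-0.012, -0.499, 0.866, 0.005]
contact_force: [-1.6, 1.4, 0.5]
grip_width: 0.644
```

```bash
python3 plan.py 588 -62.2 94.5 -120.1 | sed 's/np.float64//g'
```

```text
t 14.8 p [590.4 -62.3  95.4] psi -120.08 F [-1.6  1.4  0.5] M [ 0.14  0.49 -0.01] g 55.0 q [ 0.23  0.08 -0.16 -0.   -1.36 -0.76] up -0.99965
[(0.0001), (0.0002), (0.0001), (0.0), (0.0001), (0.0002), (0.0001), (0.0), (0.0001), (0.0002), (0.0001), (0.0), (0.0001), (0.0002), (0.0001), (0.0), (0.0001), (0.0002), (0.0001), (0.0), (0.0001), (0.0002), (0.0001), (0.0), (0.0001), (0.0002), (0.0001), (0.0), (0.0001), (0.0002), (0.0001), (0.0), (0.0001), (0.0002), (0.0001), (0.0), (0.0001), (0.0002), (0.0001), (0.0)]
```

>>> send_rows(increments=[0,0,0.001,0,0,0,0.002,0,0,0,0.002,0,0,0,0.003,0,0,0,0.003,0,0,0,0.003,0,0,0,0.003,0,0,0,0.003,0,0,0,0.003,0,0,0,0.003,0])

```text
t: 15.8
tool_pos: [592.2, -62.7, 95.6]
eef_rot: [-0.008, -0.502, 0.865, -0.001]
contact_force: [-9.9, 4.1, 14.5]
grip_width: 0.645
```

```bash
python3 plan.py 588 -62.2 94.5 -120.1 | sed 's/np.float64//g'
```

```text
t 15.8 p [592.2 -62.7  95.6] psi -119.75 F [-9.9  4.1 14.5] M [ 1.23  3.61 -0.08] g 55.1 q [ 0.23  0.08 -0.17  0.01 -1.34 -0.76] up -0.99988
[(0.0002), (0.0004), (0.0001), (0.03), (0.0002), (0.0004), (0.0001), (0.03), (0.0002), (0.0004), (0.0001), (0.03), (0.0002), (0.0004), (0.0001), (0.03), (0.0002), (0.0004), (0.0001), (0.03), (0.0002), (0.0004), (0.0001), (0.03), (0.0002), (0.0004), (0.0001), (0.03), (0.0002), (0.0004), (0.0001), (0.03), (0.0002), (0.0004), (0.0001), (0.03), (0.0002), (0.0004), (0.0001), (0.03)]
```

>>> send_rows(increments=[0,0,0,0,0,0,0,0,0,0,0,0,0,0,0,0,0,0,0,0,0,0,0,0,0,0,0,0,0,0,0,0,0,0,0,0,0,0,0,0], jaw=0.0854)

```text
t: 16.8
tool_pos: [593.6, -62.9, 95.7]
eef_rot: [-0.006, -0.502, 0.865, -0.002]
contact_force: [0.2, 0.3, 0.0]
grip_width: 0.999
```

```bash
python3 plan.py 588 -62.2 94.5 -120.1 | sed 's/np.float64//g'
python3 - <<'E'
from h import *
im,d=arm.get_image("top"); s,ds=arm.get_image("scene"); cv2.imwrite("pics/scene4.png",s)
X=cloud("scene",ds); q=X[195:245,320:380].reshape(-1,3); q=q[(q[:,2]>94)&(q[:,2]<108)&(abs(q[:,0]-588)<40)&(abs(q[:,1]+62)<40)]; print(len(q),q.mean(0),np.percentile(q,[5,50,95],0))
b=s[180:260,310:390].reshape(-1)
o=cv2.resize(s[180:255,305:405],(800,600),interpolation=2); cv2.imwrite("pics/c4.png",o)
for z in(101,93): print(z,(proj("scene",(588,-62,z))-[305,180])*8)
E
```

```text
t 16.8 p [593.6 -62.9  95.7] psi -119.76 F [0.2 0.3 0. ] M [ 0.04 -0.02  0.04] g 85.3 q [ 0.23  0.08 -0.17  0.01 -1.34 -0.76] up -0.99991
[(0.0002), (0.0005), (0.0001), (0.03), (0.0002), (0.0005), (0.0001), (0.03), (0.0002), (0.0005), (0.0001), (0.03), (0.0002), (0.0005), (0.0001), (0.03), (0.0002), (0.0005), (0.0001), (0.03), (0.0002), (0.0005), (0.0001), (0.03), (0.0002), (0.0005), (0.0001), (0.03), (0.0002), (0.0005), (0.0001), (0.03), (0.0002), (0.0005), (0.0001), (0.03), (0.0002), (0.0005), (0.0001), (0.03)]
167 [591.2148171  -54.0247637  100.75036063] [[556.49837439 -86.52902175  94.77883341]
 [591.9698379  -50.56839905 101.37446172]
 [624.31033484 -31.60492211 104.25873118]]
101 [336.4268405  216.00085553]
93 [336.11041237 234.59824623]
```

View pics/c4.png

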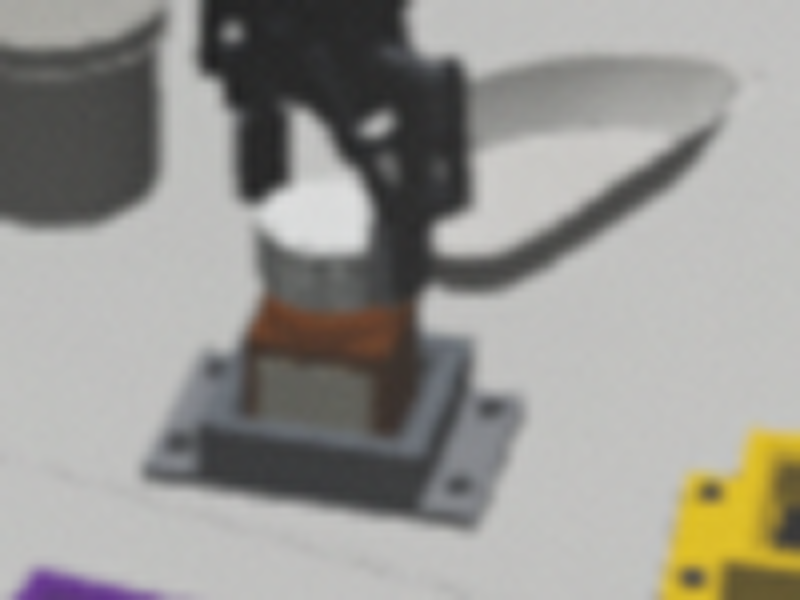

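The jar stands level in the grey well. The label face enters the well mouth at crop (310,400), and the cap's left edge at (258,215) and its top at z≈101 match the seated pose. I recentre the tool, then squeeze lightly in one direction, then grip across it.

>>> send_rows(increments=[0.001,0.002,0,0,0.001,0.002,0,0,0,0.001,0,0,0,0,0,0,0,0,0,0,0,0,0,0,0,0,0,0,0,0,0,0,0,0,0,0,0,0,0,0])

```text
t: 17.9
tool_pos: [587.8, -62.0, 95.9]
eef_rot: [-0.006, -0.502, 0.865, -0.002]
contact_force: [0.5, 0.1, 0.4]
grip_width: 1.0
```

>>> send_rows(increments=[0,0,0,0,0,0,0,0,0,0,0,0,0,0,0,0,0,0,0,0,0,0,0,0,0,0,0,0,0,0,0,0,0,0,0,0,0,0,0,0], jaw=0.05, grip_force=20)

```text
t: 18.9
tool_pos: [588.9, -62.4, 96.5]
eef_rot: [-0.005, -0.502, 0.865, -0.003]
contact_force: [1.1, -0.1, 0.2]
grip_width: 0.661
```

```bash
python3 plan.py 588 -62.3 95.5 -120 | sed 's/np.float64//g'|head -1
```

```text
t 18.9 p [588.9 -62.4  96.5] psi -119.76 F [ 1.1 -0.1  0.2] M [-0.19 -0.48  0.  ] g 56.4 q [ 0.24  0.06 -0.18  0.01 -1.33 -0.76] up -0.99993
```

>>> send_rows(increments=[0,0,0,0,0,0,0,0,0,0,0,0,0,0,0,0,0,0,0,4,0,0,0,8.5,0,0,0,8.5,0,0,0,8.5,0,0,0,8.5,0,0,0,8.5], jaw=0.0854)

```text
t: 19.9
tool_pos: [587.5, -62.0, 95.6]
eef_rot: [-0.005, -0.113, 0.994, -0.004]
contact_force: [0.6, -0.8, 0.1]
grip_width: 0.997
```

>>> send_rows(increments=[0,0,0,8.5,0,0,0,8.5,0,0,0,8.5,0,0,0,8.5,0,0,0,8.5,0,0,0,2,0,0,0,0,0,0,0,0,0,0,0,0,0,0,0,0])

```text
t: 20.9
tool_pos: [586.9, -61.8, 95.3]
eef_rot: [-0.004, 0.277, 0.961, -0.006]
contact_force: [0.2, -0.5, -0.5]
grip_width: 1.0
```

```bash
python3 plan.py 588.7 -62.4 95.5 -210 1| sed 's/np.float64//g'
```

```text
t 20.9 p [586.9 -61.8  95.3] psi 147.86 F [ 0.2 -0.5 -0.5] M [ 0.03 -0.01  0.04] g 85.4 q [ 0.24  0.06 -0.18  0.01 -1.34 -2.37] up -0.9999
[(-0.0019), (0.0004), (-0.0002), (-2.14)]
```

>>> send_rows(increments=[-0.0018,0,0,0,0,0,0,0,0,0,0,0,0,0,0,0,0,0,0,0,0,0,0,0,0,0,0,0,0,0,0,0,0,0,0,0,0,0,0,0], jaw=0.04, grip_force=110)

```text
t: 21.9
tool_pos: [589.7, -61.7, 96.1]
eef_rot: [-0.003, 0.276, 0.961, -0.005]
contact_force: [1.1, 0.9, -0.8]
grip_width: 0.637
```

```bash
python3 plan.py 588.7 -62.4 95.5 -210 1| sed 's/np.float64//g'
```

```text
t 21.9 p [589.7 -61.7  96.1] psi 147.97 F [ 1.1  0.9 -0.8] M [ 0.47 -0.35  0.02] g 54.4 q [ 0.24  0.07 -0.18  0.01 -1.34 -2.37] up -0.99994
[(0.0005), (-0.0011), (0.0006), (-2.03)]
```

>>> send_rows(increments=[0,0,0,-5,0,0,0,-6,0,0,-0.0002,-6,0,0,-0.0003,-6,0,0,-0.0003,-6,0,0,-0.0003,-6,0,0,-0.0003,-6,0,0,-0.0003,-6,0,0,0,0,0,0,0,0])

```text
t: 22.9
tool_pos: [589.0, -63.7, 97.2]
eef_rot: [-0.006, -0.144, 0.99, -0.005]
contact_force: [1.6, 2.4, 0.4]
grip_width: 0.638
```

```bash
python3 plan.py 588.7 -62.4 95.5 -210 1| sed 's/np.float64//g'
```

```text
t 22.9 p [589.  -63.7  97.2] psi -163.42 F [1.6 2.4 0.4] M [ 0.55 -0.28 -0.02] g 54.4 q [ 0.24  0.07 -0.18  0.01 -1.34 -1.52] up -0.9999
[(-0.0001), (0.0013), (0.0017), (46.58)]
```

>>> send_rows(increments=[0,0,-0.0003,-6,0,0,-0.0003,-6,0,0,-0.0003,-6,0,0,-0.0003,-6,0,0,-0.0003,-6,0,0,-0.0003,-6,0,0,-0.0003,-6,0,0,-0.0003,-6,0,0,0,0,0,0,0,0])

```text
t: 23.9
tool_pos: [589.5, -64.4, 99.8]
eef_rot: [-0.007, -0.536, 0.844, -0.003]
contact_force: [-0.6, 2.1, 0.8]
grip_width: 0.637
```

```bash
python3 plan.py 588.7 -62.4 95.5 -210 1| sed 's/np.float64//g'
python3 - <<'E'
from h import *
s,ds=arm.get_image("scene"); cv2.imwrite("pics/scene5.png",s)
X=cloud("scene",ds); q=X[190:215,336:352].reshape(-1,3); q=q[(abs(q[:,0]-588)<29)&(abs(q[:,1]+62)<29)&(q[:,2]>90)&(q[:,2]<115)]; print(len(q),np.percentile(q,[5,25,50,75,95],0)[:,2])
o=cv2.resize(s[180:255,305:405],(800,600),interpolation=2); cv2.imwrite("pics/c5.png",o)
E
```

```text
t 23.9 p [589.5 -64.4  99.8] psi -115.16 F [-0.6  2.1  0.8] M [ 0.53 -0.16  0.02] g 54.4 q [ 0.23  0.06 -0.17  0.01 -1.34 -0.68] up -0.9999
[(-0.0014), (0.0016), (0.0043), (94.84)]
170 [ 92.70440035 102.16641011 104.68645927 106.20905574 111.24774215]
```

View pics/c5.png

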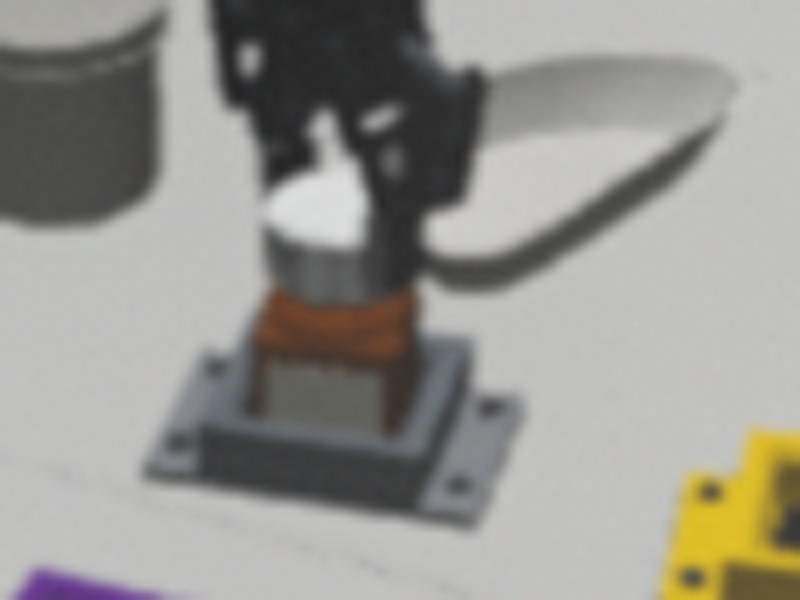

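The cap is rising (lower edge now ≈(330,300) with more orange neck showing), while the jar still sits in the well. I keep turning.

>>> send_rows(increments=[0,0,-0.0003,-6,0,0,-0.0003,-6,0,0,-0.0003,-6,0,0,-0.0003,-6,0,0,-0.0003,-6,0,0,-0.0003,-6,0,0,-0.0003,-6,0,0,-0.0003,-6,0,0,-0.0003,-6,0,0,0,0])

```text
t: 24.95
tool_pos: [591.1, -63.8, 102.7]
eef_rot: [0.005, 0.863, -0.505, 0.001]
contact_force: [-1.1, 0.9, 1.5]
grip_width: 0.641
```

```bash
python3 plan.py 588.7 -62.4 95.5 -210 1| sed 's/np.float64//g'
```

```text
t 24.95 p [591.1 -63.8 102.7] psi -60.66 F [-1.1  0.9  1.5] M [ 0.32  0.33 -0.01] g 54.7 q [ 0.23  0.06 -0.17  0.01 -1.34  0.28] up -0.99994
[(-0.0024), (0.0014), (0.0072), (149.34)]
```

>>> send_rows(increments=[0,0,-0.0003,-6,0,0,-0.0003,-6,0,0,-0.0003,-6,0,0,0,0,0,0,-0.0005,0,0,0,-0.0005,0,0,0,-0.0005,0,0,0,-0.0005,0,0,0,-0.0005,0,0,0,-0.0005,0])

```text
t: 25.95
tool_pos: [590.3, -63.8, 104.9]
eef_rot: [0.006, 0.927, -0.375, -0.001]
contact_force: [0.6, 1.0, -0.7]
grip_width: 0.636
```

```bash
python3 plan.py 588.7 -62.4 95.5 -210 1| sed 's/np.float64//g'
python3 - <<'E'
from h import *
s,ds=arm.get_image("scene"); cv2.imwrite("pics/scene6.png",s)
o=cv2.resize(s[180:255,305:405],(800,600),interpolation=2); cv2.imwrite("pics/c6.png",o)
E
```

```text
t 25.95 p [590.3 -63.8 104.9] psi -44.0 F [ 0.6  1.  -0.7] M [ 0.3  0.  -0. ] g 54.4 q [ 0.23  0.06 -0.17  0.01 -1.35  0.57] up -0.99993
[(-0.0021), (0.0001), (0.0094), (166.0)]
```

View pics/c6.png

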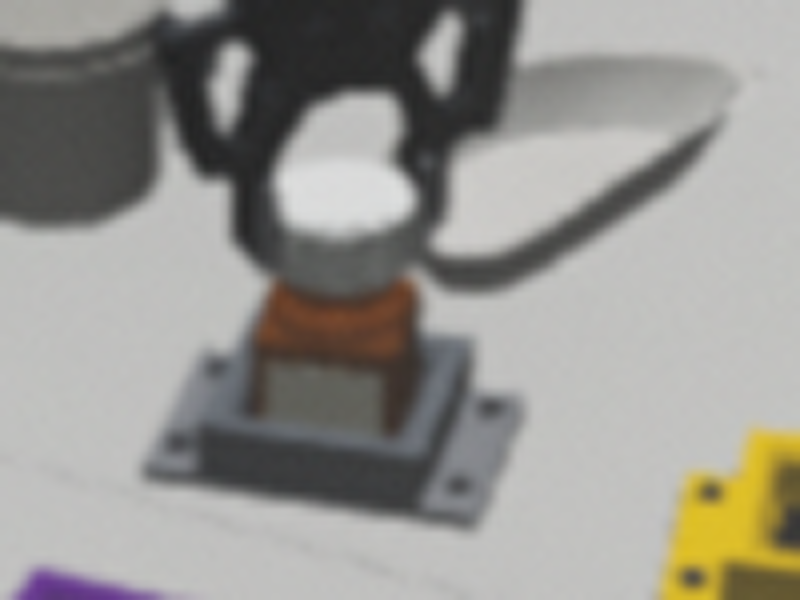

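Fz is about −0.7 N, which is only the cap's weight, and the jar hasn't moved. I lift straight up.

>>> send_rows(increments=[0,0,-0.001,0,0,0,-0.001,0,0,0,-0.001,0,0,0,-0.001,0,0,0,-0.0015,0,0,0,-0.0015,0,0,0,-0.0015,0,0,0,-0.0015,0,0,0,-0.0015,0,0,0,-0.0015,0])

```text
t: 27.0
tool_pos: [590.4, -64.3, 119.5]
eef_rot: [0.006, 0.927, -0.375, -0.001]
contact_force: [-0.4, -0.1, -0.4]
grip_width: 0.637
```

>>> send_rows(increments=[0,0,-0.002,0,0,0,-0.002,0,0,0,-0.002,0,0,0,-0.002,0,0,0,-0.002,0,0,0,-0.002,0,0,0,-0.002,0,0,0,-0.002,0,0,0,-0.002,0,0,0,0,0])

```text
t: 28.0
tool_pos: [590.7, -64.2, 139.6]
eef_rot: [0.006, 0.927, -0.375, -0.001]
contact_force: [0.8, -0.6, -1.1]
grip_width: 0.64
```

```bash
python3 plan.py 588.7 -62.4 136.7 -44 1| sed 's/np.float64//g'
python3 - <<'E'
from h import *
s,ds=arm.get_image("scene"); cv2.imwrite("pics/scene7.png",s); t,_=arm.get_image("top")
np.save("s7.npy",ds)
o=np.zeros((600,800,3),np.uint8); o[:]=cv2.resize(s[170:245,305:405],(800,600),interpolation=2)
cv2.imwrite("pics/c7.png",o)
for p in((588,-62.4,96),(590,-63.8,96),(590,-63.8,136)): print((proj("scene",p)-[305,170])*8)
E
```

```text
t 28.0 p [590.7 -64.2 139.6] psi -44.04 F [ 0.8 -0.6 -1.1] M [ 0.04  0.02 -0.01] g 54.7 q [ 0.23  0.05 -0.12  0.01 -1.41  0.57] up -0.99992
[(-0.0027), (0.0001), (0.0029), (-0.04)]
[336.70762476 307.16308416]
[333.58957317 304.25611239]
[335.1438412  209.96514625]
```

View pics/c7.png

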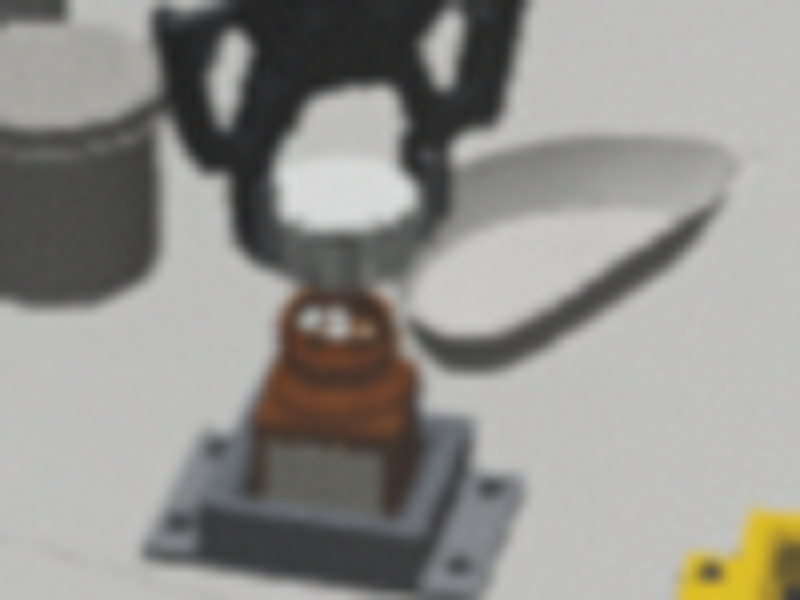

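The cap is off, the tablets show in the open mouth (centre ≈(338,316)), and the cap top centre is at ≈(345,194). Next I check how well the cap is centred over the mouth.

Run:
```python
from h import *
U=lambda c,r:(305+c/8,170+r/8)
X=cloud("scene",np.load("s7.npy")); q=X[188:200,340:356]; print("captop z",np.median(q[...,2]), np.median(q[190-188:197-188,2:14].reshape(-1,3),0))
print("cap",atz("scene",*U(345,194),145).round(1)," mouth",atz("scene",*U(338,316),96).round(1))
for n in("cap_top","jar_mouth"):
    for r in arm.landmark_of("scene",n)[:2]: print(n,(np.array(r["at"])-[305,170])*8,r["score"],atz("scene",*r["at"],145 if n=="cap_top" else 96).round(1))
```

```text
captop z 144.35867869593875 [589.55276114 -67.18162651 145.29692133]
cap [585.  -61.5 145. ]  mouth [584.6 -56.7  96. ]
cap_top [ 401.6 1022.4] 0.87 [368.5 340.9 145. ]
cap_top [353.6 199.2] 0.56 [580.4 -59.4 145. ]
jar_mouth [324. 296.] 0.66 [596.  -67.7  96. ]
```

Cap-on (previous picture) and cap-off show the same column for the cap and for the jar, so it is concentric to about 1 mm by kinematics. The lower edge is at about 119 mm, so I come down 3 mm.

>>> send_rows(increments=[-0.0005,0,0.001,0,0,0,0.001,0,0,0,0.001,0,0,0,0,0,0,0,0,0,0,0,0,0,0,0,0,0,0,0,0,0,0,0,0,0,0,0,0,0])

```text
t: 29.2
tool_pos: [589.9, -63.9, 135.4]
eef_rot: [0.007, 0.927, -0.375, -0.001]
contact_force: [-0.1, -0.4, -1.2]
grip_width: 0.635
```

```bash
python3 plan.py 588.7 -62.4 136.7 -44 1| sed 's/np.float64//g'
python3 - <<'E'
from h import *
s,ds=arm.get_image("scene"); X=cloud("scene",ds); q=X[190:200,342:354]; print("captop z",np.median(q[...,2]))
a=cv2.imread("pics/scene7.png"); print("jar change",np.abs(a[216:242,330:362].astype(int)-s[216:242,330:362]).mean())
E
```

```text
t 29.2 p [589.9 -63.9 135.4] psi -44.04 F [-0.1 -0.4 -1.2] M [ 0.02 -0.02  0.  ] g 54.2 q [ 0.23  0.05 -0.13  0.01 -1.41  0.57] up -0.99991
[(-0.0019), (-0.0003), (-0.0013), (-0.04)]
captop z 140.8013817709977
jar change 0.9799679487179487
```

```bash
python3 -c "
from workcell import arm
print(arm.close_job()); o=arm.get_obs(); print(o['t'],o['tool_pos'],o['grip_width'])"
```

```text
the job is handed in; nothing more can be done
None
the job is handed in; nothing more can be done
```

The job is done and handed in at about 29 s, with the arm still holding the cap over the open jar. `close_job` gives no verdict.

I lifted the jar by its cap and stood it in the grey holder's well. I regripped the cap centred on its axis, unscrewed it by about 168° and lifted it straight off. I never reached for the purple and yellow holders, the green cap or the other things.

**Last checks:**
- **Jar seated:** with the jar released in the well, the closed cap's top read 101 mm by depth, which matches the jar standing on the well's floor. In the pictures the jar did not rise during the unscrewing or the lift. I took no direct reading of its foot on the floor.
- **Force when lifting off:** about -0.7 N as I began lifting and about -1.2 N at the end, roughly the cap's weight, so the jar was not being carried.
- **Cap height:** the lower edge is about 19 mm over the rim.
- **Cap level:** the tool is tilted about 0.8°, built up during the carry and only partly corrected when the jar was pressed down.

**Disagreement:** by the arm's position the cap is centred over the mouth to about 1 mm. A rough reading of the picture gave 3–5 mm off in y. The trained point finder (scores 0.56–0.66) differed by more. I went with the arm's position, because the cap showed at the same picture column when it was still on the thread.

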